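# Seal the vial and hold the sprung slide out at the flag

### The arm

A 6-joint arm with a two-finger parallel gripper is mounted at the origin on the work surface. World frame = base frame: x ahead of the robot, y to its left, z up, the work surface at z = 0. Lengths are in m, angles in rad, forces in N, time in s.
With the tool pointing down it reaches from about 0.2 to 0.875 m from the base axis. Payload 3.4 kg.
Tool frame: the origin (TCP) lies on the centre line of the jaws, within the pads' length; the fingertips stand manip.tips_ahead ahead of it and the grasp point (between the pads) lies 5 mm behind it (manip.tips_ahead is the distance from the TCP to the fingertips, in m); z points along the fingers, y is the direction in which the jaws open and shut (so a half turn about z gives the same grasp; the last joint's range is limited). The gripper opens to 94 mm and grips with 3 to 60 N. Pads are 16 mm wide; open, the fingers measure 119 mm over their backs; the gripper's body (75 mm by 177 mm) begins 78 mm behind the grasp point.
Start: joints at [-1.326, 0.276, 1.505, -0, 1.361, -0.121], TCP at [0.206, -0.537, 0.219] pointing down, gripper open.
Joint ranges: [-2.89, 2.89], [-0.75, 2.08], [0.22, 2.7], [-1.18, 4.32], [0.11, 2.71], [-2.7, 2.7]. Speed limits (rad/s): [2.57, 2.57, 3.14, 3.14, 3.14, 3.14].

### API

Orientations are given as a unit quaternion [w, x, y, z].
In Python, from plant import manip gives the robot as it stands.
- The arm moves only by the shell command python3 -m jog 'ROWS' [FORCE]. ROWS is JSON, a list of rows, each an object with "translation": the shift along the tool's x, y, z in mm, a list of three; "roll": the turn about the tool's z in degrees; "fingers": the finger opening in mm, from 0 to 94. In form: [{"translation": [tx, ty, tz], "roll": roll, "fingers": fingers}, ...]. A call has 1 to 5 rows; each row shifts and turns the commanded pose from where the row before left it, along the tool's axes as they then stand; what a row does not reach is not made up. A row lasts 1/8 s, in which the tool goes at most 62.5 mm and 10.7 degrees, less where a joint would pass 70% of its speed; a pose out of reach is approached as far as the arm can. A call is refused whole if a number of a shift passes 62.5 or a number of a turn 10.7, either way. A call with a gripper value outside its range is refused whole. The fingers move at their own pace and stop on an object; FORCE is the grip in N (left out, the last holds). Time passes only in rows, so rows that do not move let the fingers close. It gives the time, the measured TCP pose, the force and the opening at its end, in the units of the state.
- manip.sense(): the state, without advancing time (a new reading comes with each control period).
- manip.read_camera(name): name is "scene" or "side" or "wrist"; returns the picture (480x640x3 uint8, blue, green, red); there is no depth.
- manip.calibration(name): a dict with "fx", "fy", "cx", "cy" (pixels), "view" (4x4, takes a point from world to camera coordinates); the wrist camera has in their place "mount" (4x4, takes a point from camera to tool coordinates, whose origin is the TCP and whose axes are the flange's). Camera axes: x right, y up, looking along -z (the intrinsics and any distortion apply to the point x, -y, -z); pixel columns grow to the right and rows downward; lengths in m; the calibration is good to about 2 mm. The wrist camera is an equidistant fisheye: a pixel r from the principal point sees the ray r / f radians off the axis. A picture is of the moment at which its call begins: read the wrist's pose just before it. calibration takes no time and is no camera call.
- manip.close_job(): hands the job in, once; it reports no verdict.
The state is a dict: "clock": time; "q": joint angles; "joint_vel": joint speeds; "joint_efforts": joint torques, N m; "position": TCP position; "tool_rot": TCP orientation; "contact_force": force on the tool from outside, world axes, zero at the start; "ft_torque": the same for the moment, N m; "gripper_width": finger opening in m.
Only numpy, scipy, OpenCV 4.12 (cv2) and the standard library are available. Lean on these libraries where they do the work, as an engineer would, in place of code of your own. Each camera call takes 0.05 s, during which the arm holds its last target.

### The job

Seal the vial in the bench press: with the slide fully home, swing the red lever down to its stop, then let it come all the way back up and let go of it. Then pull the spring-return slide out by its red upright grip until its red pointer lines up with the orange flag on the scale, and hold it there, finishing while still holding it (the spring pulls it back if it is let go), with the vial still seated upright in the slide. Leave the other things on the bench where they are.

Things in the scene. Friction and masses are not known exactly. Their poses are not given: they have to be found in the camera images.
- press: Blue bench press for sealing vials, bolted down on a grey base plate 260 x 150 x 12 mm. Origin on the work surface; its -x axis is the front, the way the slide pulls out; z up. The base plate spans x -160..100, y -75..75 mm. Blue column 55 x 70 mm at x 60, top at z 190. Blue head x -85..45, y -30..30, z 122..188 mm, over the vial. The lever is on its +y side. Position and heading vary (front roughly to the robot's left).
- lever (a joint): Angle of the red-handled sprung lever, rad: 0 at rest (arm 60 degrees above level, leaning to the press front), grows as the grip swings forward and down, hard stop at 0.95 (arm about 6 degrees above level). The spring drives it back to 0; at the grip it takes about 3 N at first, 10 N at the stop.
- lever_grip (a point): Centre of the lever's red hand bar: a horizontal round bar 16 mm thick, about 65 mm long, parallel to the press y axis, free all round (the lever arm, 12 mm thick, joins its end nearest the press, 34 mm from this point). 130 mm from the pivot; height 263 mm at rest, 164 mm at the stop. In the press frame at rest: x -25, y 86 mm.
- lever_hinge (a point): Point on the lever's pivot axis (the axis is parallel to press y) level with the middle of the hand bar; height 150 mm. The hand bar travels on a 130 mm circle about it in the press x-z plane.
- shuttle (a joint): How far the spring-return slide is out, m: 0 fully home, 0.105 at its end stop. Spring about 3 N at home, growing 0.7 N per 10 mm (6 to 9 N at the flag).
- shuttle_grip (a point): Point on the slide's red upright grip, 10 mm below its top: a post 16 mm (press x) by 24 mm (press y), from height 22 to 86 mm, standing on the front end of the flat slide bar (36 mm wide, top at 22 mm). This point is at height 62 mm; at home it is at x -190, y 0 in the press frame, 105 mm in front of the head. It moves along press -x with the slide.
- pointer (a point): Tip of the slide's red pointer needle (3 mm wide), which reaches from beside the vial over the white scale bar; height 28 mm. At home it is at press x -50, y 46 mm. It moves with the slide.
- flag: Orange flag clipped rigidly on the white scale bar: a foot 8 mm (x) by 30 mm (y) by 4 mm with a tab 3 mm (x) by 10 mm (y), 20 mm high overall, over its middle in x. Origin centred under the foot, height 24 mm; axes parallel to the press's. Its place along the scale varies, 40 to 80 mm in front of the pointer's home. The pointer is lined up when it and this origin have the same press x.
- nest (a point): Centre of the floor of the round pocket (23.5 mm wide, 14 mm deep) in the slide's black block where the vial stands; height 26 mm. 140 mm behind the grip; moves with the slide.
- vial: Amber glass vial with an aluminium cap, 22 mm wide, 46 mm tall, 25 g, loose in the slide's pocket. Origin at the centre of its underside, z up.
- spare_vial: Bystander: another such vial, 22 mm wide, 46 mm tall, standing on the bench beside the press.
- dropper_blue: Bystander: white dropper bottle with blue tip, 28 mm wide, 62 mm tall. Origin under its centre.
- dropper_green: Bystander: white dropper bottle with green tip, 28 mm wide, 62 mm tall. Origin under its centre.
- carton: Bystander: small white carton with a blue band, 55 x 75 x 60 mm high. Origin under its centre.
- tube_rack: Bystander: blue tube rack with tubes, 70 x 130 x 52 mm high. Origin under its centre.
- pen: Bystander: blue marker pen lying down, 130 mm long, 12 mm thick. Origin under its centre.
- tip_box: Bystander: black box of pipette tips, 80 x 120 x 58 mm high. Origin under its centre.

How it is judged:
On the way, in this order (a step that is already met when the one before it is completed fails the run):
1. the lever is swung down to its stop with the slide home (value of joint lever above 0.88 rad and value of joint shuttle below 0.008 m), for 0.1 s.
2. the lever is back up and let go, the slide still home (value of joint lever below 0.06 rad and contact force between the fingers and lever below 0.5 N and value of joint shuttle below 0.012 m), for 0.1 s.
At the end, for the whole second after the job is handed in: The fingers hold the slide (over 2 N) at rest with its pointer within 6 mm of the middle of the orange flag along the scale, the lever is fully up (under 0.06 rad), and the vial stands seated in its pocket (within 6 mm of the pocket floor's centre, tilted less than 0.2 rad) (x of pointer in the frame of flag between -0.006 and 0.006 m and velocity of joint shuttle between -0.01 and 0.01 m/s and contact force between the fingers and shuttle above 2 N and value of joint lever below 0.06 rad and distance between vial and nest below 0.006 m and angle between vial's own z axis and vertical below 0.2 rad); the arm keeps its last pose, push and grip.
It fails at once if a bystander is moved more than 30 mm (distance of any of spare_vial, dropper_blue, dropper_green, carton, tube_rack, pen, tip_box from where it was at the start of the episode above 0.03 m).
It fails at once if the vial is knocked out of its pocket (distance between vial and nest above 0.02 m or angle between vial's own z axis and vertical above 0.6 rad).
It also fails if it takes over 58 s, if anything falls off the work surface, if the arm or the gripper's body presses on something with over 40 N, if the wrist force passes 120 N, or if a joint passes its speed limit or range.

## Working session

There is one attempt and no reset: what is moved stays moved. The work goes in short steps, Python scripts to look and compute and a shell command to move; the robot and the scene stay as the last step left them, time stands still between calls to the robot, and variables do not carry over. Pictures are saved under pics/ and viewed, and the job is handed in when it is done.

```bash
ls; mkdir -p pics; python3 - <<'E'
from plant import manip
import cv2
s=manip.sense(); print(s); print(manip.tips_ahead)
for n in ["scene","side","wrist"]:
    print(n,manip.calibration(n)); cv2.imwrite(f"pics/{n}0.png",manip.read_camera(n))
E
```

```text
pics
{'clock': 0.0, 'q': array([-1.32598511e+00,  2.76541983e-01,  1.50613032e+00, -3.88585259e-05,
        1.36071386e+00, -1.21017474e-01]), 'joint_vel': array([-0.00106461, -0.00174832,  0.00060763,  0.0003954 , -0.00064599,
        0.00043853]), 'joint_efforts': array([-4.60703559e-04, -4.04586804e+01, -2.37232393e+01,  7.01517169e-02,
        3.46928439e-02, -1.37398520e-04]), 'position': array([ 0.20552628, -0.53641424,  0.2186361 ]), 'tool_rot': array([-8.93861391e-04,  9.83316626e-01,  1.81899996e-01, -7.44328843e-05]), 'contact_force': array([-0.56848781, -0.41510604, -0.45233925]), 'ft_torque': array([ 0.05141126, -0.06338108, -0.01880793]), 'gripper_width': 0.09391170827835399}
0.014
scene {'fx': 525.5770317087304, 'fy': 525.5770317087304, 'cx': 318.61773669521745, 'cy': 235.45938484825052, 'view': array([[-0.55644853,  0.83079203,  0.01223253,  0.30011609],
       [-0.48032673, -0.33365689,  0.81114691,  0.12853482],
       [ 0.67797586,  0.4454859 ,  0.5847145 , -1.68756331],
       [ 0.        ,  0.        ,  0.        ,  1.        ]])}
side {'fx': 595.0438488050831, 'fy': 595.0438488050831, 'cx': 318.90748075003756, 'cy': 227.97111101398346, 'view': array([[-0.95158888, -0.30735381,  0.00349841,  0.48579961],
       [ 0.16412167, -0.49844298,  0.85124536, -0.22980909],
       [-0.25988975,  0.81060979,  0.52475622, -1.21801644],
       [ 0.        ,  0.        ,  0.        ,  1.        ]])}
wrist {'fx': 371.64829954431775, 'fy': 371.64829954431775, 'cx': 325.35720461226373, 'cy': 242.91130844781577, 'mount': array([[-8.47113015e-04,  9.61820614e-01,  2.73679356e-01,
         7.98085500e-02],
       [ 9.99999626e-01,  8.62158961e-04,  6.52969880e-05,
         1.17900187e-04],
       [-1.73151120e-04,  2.73679309e-01, -9.61820984e-01,
        -1.66563769e-01],
       [ 0.00000000e+00,  0.00000000e+00,  0.00000000e+00,
         1.00000000e+00]])}
```

View pics/scene0.png

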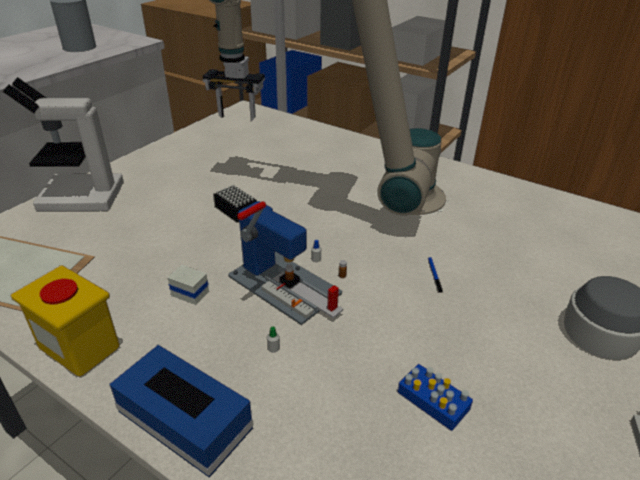

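View pics/side0.png

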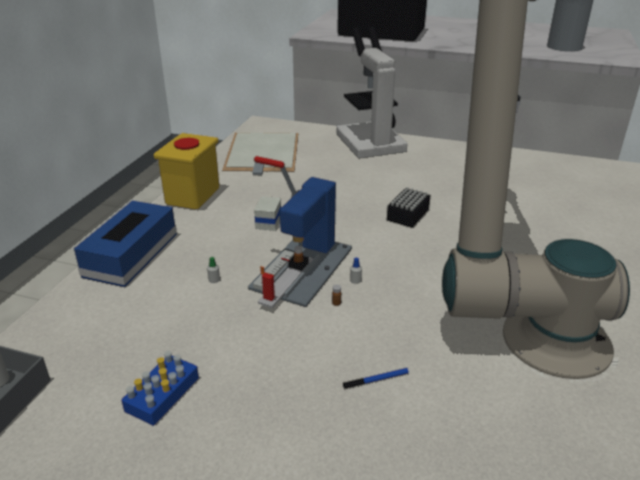

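View pics/wrist0.png

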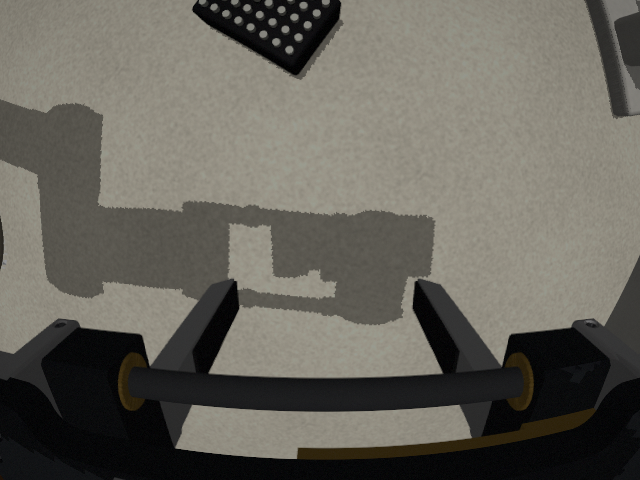

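Scene: press around (280,255), lever bar at (252,208), slide grip at (333,297), flag at (295,302). Side: bar (268,161), grip (268,287). I'll zoom in next.

```bash
python3 - <<'E'
import cv2
a=cv2.imread("pics/scene0.png")[190:330,205:365]; b=cv2.imread("pics/side0.png")[145:315,235:365]
cv2.imwrite("pics/z1.png",cv2.resize(a,None,fx=5,fy=5,interpolation=cv2.INTER_CUBIC)[:600,:800])
cv2.imwrite("pics/z2.png",cv2.resize(b,None,fx=3.5,fy=3.5,interpolation=cv2.INTER_CUBIC))
E
```

```text
(no output)
```

View pics/z1.png

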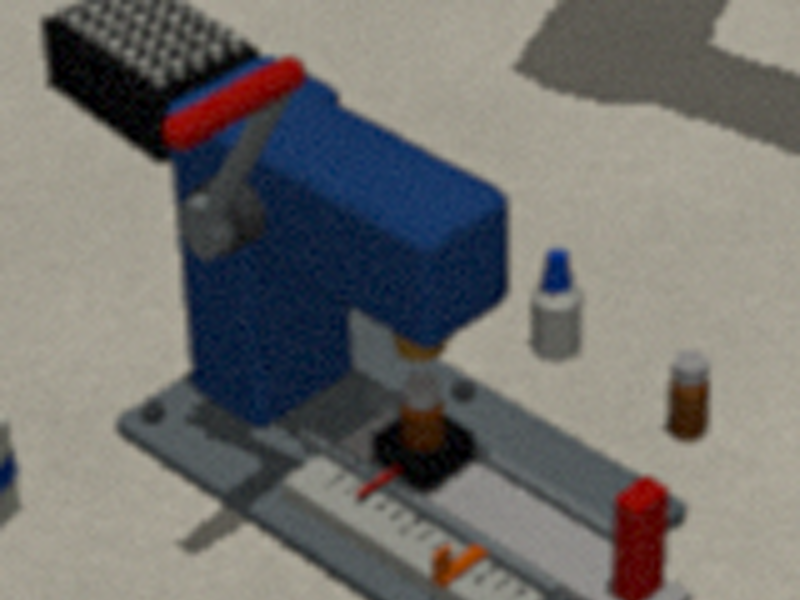

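View pics/z2.png

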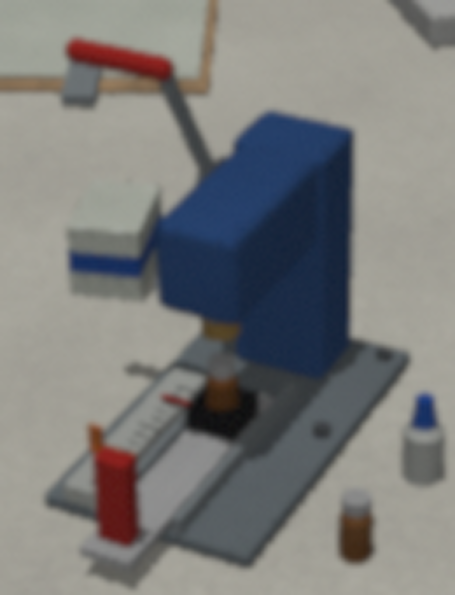

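```bash
cat > h.py <<'E'
import numpy as np
from plant import manip
def ray(n,u,v):
    c=manip.calibration(n);V=c['view'];R=V[:3,:3]
    d=np.array([(u-c['cx'])/c['fx'],-(v-c['cy'])/c['fy'],-1.])
    return -R.T@V[:3,3], R.T@d
def plane(n,u,v,z):
    o,d=ray(n,u,v); return o+d*(z-o[2])/d[2]
def fit(P,W):
    P=np.array(P);W=np.array(W);a=P.mean(0);b=W.mean(0)
    p=P-a;w=W-b
    th=np.arctan2((p[:,0]*w[:,1]-p[:,1]*w[:,0]).sum(),(p*w).sum())
    R=np.array([[np.cos(th),-np.sin(th)],[np.sin(th),np.cos(th)]])
    return th,R,b-R@a
E
python3 - <<'E'
from h import *
L=[("scene",239.4,216,-25,118.5,263),("scene",263.6,204.4,-25,53.5,263),("side",257.3,159.3,-25,118.5,263),("side",281.6,164.4,-25,53.5,263),
("scene",333.4,288.4,-190,0,86),("side",268.7,275.9,-190,0,86),("scene",229,274.4,100,75,12),("side",351.6,245.6,100,-75,12),("side",305.9,305.9,-160,-75,12),("side",248.7,287.9,-160,75,12),("scene",277.4,288.6,-50,46,28),("side",282.1,258.7,-50,46,28)]
W=[plane(n,u,v,z/1e3)[:2]*1e3 for n,u,v,x,y,z in L];P=[[l[3],l[4]] for l in L]
th,R,t=fit(P,W);print(th,np.degrees(th),t)
for l,p,w in zip(L,P,W): print(l[0],p,w.round(1),(R.T@(w-t)-p).round(1))
f=plane("scene",297,303.6,.028)[:2]*1e3; print("flag foot",R.T@(f-t))
for n,u,v in [("scene",460/5+205,568/5+190)]: print(n)
for nm,u,v in [("flag tab top scene",(440/5+205),(552/5+190))]:
    print(nm,R.T@(plane("scene",u,v,.044)[:2]*1e3-t))
u,v=95/3.5+235,430/3.5+145
print("tab top side",R.T@(plane("side",u,v,.044)[:2]*1e3-t))
for nm,p in dict(bar=[-25,86],grip=[-190,0],hinge=[40,86]).items(): print(nm,(R@p+t).round(1))
s=manip.sense();from scipy.spatial.transform import Rotation as Ro
w,x,y,z=s['tool_rot'];print(Ro.from_quat([x,y,z,w]).as_matrix().round(3))
E
```

```text
-1.7010348640227337 -97.46211851311253 [ 572.56991239 -103.67338232]
scene [-25, 118.5] [695.8 -99.8] [5.2 3.2]
scene [-25, 53.5] [631.1 -86.6] [0.5 2.3]
side [-25, 118.5] [687.4 -94.8] [ 1.3 -5.8]
side [-25, 53.5] [626.2 -87.2] [ 1.7 -2.5]
scene [-190, 0] [604.9  82.9] [0.8 7.8]
side [-190, 0] [594.9  85.1] [-0.1 -2.3]
scene [100, 75] [ 639.2 -208.3] [-4.9  4.7]
side [100, -75] [ 486.2 -191.7] [-1.5  0.8]
side [-160, -75] [517.9  69. ] [-4.1 -1.6]
side [-160, 75] [661.4  48.8] [-2.7 -6.7]
scene [-50, 46] [626.4 -62.4] [2. 2.]
side [-50, 46] [622.5 -61.7] [ 1.8 -1.9]
flag foot [-119.3166054    54.69192467]
scene
flag tab top scene [-116.89253141   65.36494144]
tab top side [-120.35657686   56.1301675 ]
bar [661.1 -90.1]
grip [597.2  84.7]
hinge [ 652.6 -154.5]
[[ 0.934  0.358 -0.   ]
 [ 0.358 -0.934  0.001]
 [ 0.    -0.001 -1.   ]]
```

```bash
python3 -m jog '[{"translation":[0,0,-40],"roll":9.5,"fingers":94},{"translation":[0,0,-40],"roll":9.5,"fingers":94},{"translation":[0,0,-40],"roll":9.5,"fingers":94},{"translation":[0,0,0],"roll":0,"fingers":94}]' 25
cat > w.py <<'E'
from h import *
from scipy.spatial.transform import Rotation as Ro
import sys
s=manip.sense();w,x,y,z=s['tool_rot'];M=Ro.from_quat([x,y,z,w]).as_matrix()
print(s['clock'],'pos',(s['position']*1e3).round(1),'F',s['contact_force'].round(1),'w',round(s['gripper_width']*1e3,1),'ytool deg',np.degrees(np.arctan2(M[1,1],M[0,1])).round(2), 'z',M[:,2].round(3),'q',s['q'].round(2))
if len(sys.argv)>3:
    print('shift tool',(M.T@(np.array([float(a) for a in sys.argv[1:4]])-s['position']*1e3)).round(1))
E
python3 w.py 661 -90 340
```

```text
clock: 0.65
position: [0.206, -0.5384, 0.3427]
tool_rot: [0.003, 0.998, -0.066, 0.001]
contact_force: [0.3, 0.2, -0.2]
gripper_width: 0.0939
0.65 pos [ 206.  -538.4  342.7] F [ 0.3  0.2 -0.2] w 93.9 ytool deg -97.53 z [ 0.002 -0.007 -1.   ] q [-1.33  0.23  1.27  0.    1.63  0.38]
shift tool [ 392.3 -504.1    0.6]
```

```bash
python3 -m jog '[{"translation":[32,-42,0],"roll":0,"fingers":94},{"translation":[32,-42,0],"roll":0,"fingers":94},{"translation":[32,-42,0],"roll":0,"fingers":94},{"translation":[32,-42,0],"roll":0,"fingers":94},{"translation":[32,-42,0],"roll":0,"fingers":94}]'
python3 -m jog '[{"translation":[32,-42,0],"roll":0,"fingers":94},{"translation":[32,-42,0],"roll":0,"fingers":94},{"translation":[32,-42,0],"roll":0,"fingers":94},{"translation":[32,-42,0],"roll":0,"fingers":94},{"translation":[0,0,0],"roll":0,"fingers":94}]'
python3 w.py 661 -90 340
```

```text
clock: 1.27
position: [0.3924, -0.348, 0.3378]
tool_rot: [-0.001, 0.998, -0.065, -0.001]
contact_force: [-0.2, -0.5, 0.2]
gripper_width: 0.094
clock: 1.9
position: [0.5422, -0.197, 0.3372]
tool_rot: [-0.001, 0.998, -0.063, -0.001]
contact_force: [-0.3, -0.3, -0.6]
gripper_width: 0.0939
1.9 pos [ 542.2 -197.   337.2] F [-0.3 -0.3 -0.6] w 93.9 ytool deg -97.18 z [-0.003  0.003 -1.   ] q [-0.47  0.24  1.27  0.    1.63  1.23]
shift tool [ 104.5 -121.1   -2.9]
```

```bash
python3 -m jog '[{"translation":[25,-29,0],"roll":0,"fingers":94},{"translation":[25,-29,0],"roll":0,"fingers":94},{"translation":[25,-29,0],"roll":0,"fingers":94},{"translation":[25,-29,0],"roll":0,"fingers":94},{"translation":[0,0,0],"roll":0,"fingers":94}]'
python3 w.py 661 -90 340
python3 - <<'E'
from h import *
import cv2
for n in ["side","wrist","scene"]: cv2.imwrite(f"pics/{n}1.png",manip.read_camera(n))
E
python3 w.py 661 -90 340
```

```text
clock: 2.52
position: [0.6556, -0.0976, 0.3372]
tool_rot: [-0.0, 0.998, -0.065, -0.002]
contact_force: [-0.7, -0.0, -0.4]
gripper_width: 0.094
2.525 pos [655.6 -97.6 337.2] F [-0.7 -0.  -0.4] w 94.0 ytool deg -97.4 z [-0.003  0.001 -1.   ] q [-0.25  0.38  1.06 -0.    1.7   1.45]
shift tool [ 4.4 -8.2 -2.8]
2.675 pos [654.  -99.4 338.7] F [ 0.7  0.3 -0.1] w 93.5 ytool deg -97.59 z [-0.002 -0.001 -1.   ] q [-0.26  0.38  1.06 -0.    1.7   1.45]
shift tool [  5.7 -10.3  -1.3]
```

View pics/wrist1.png

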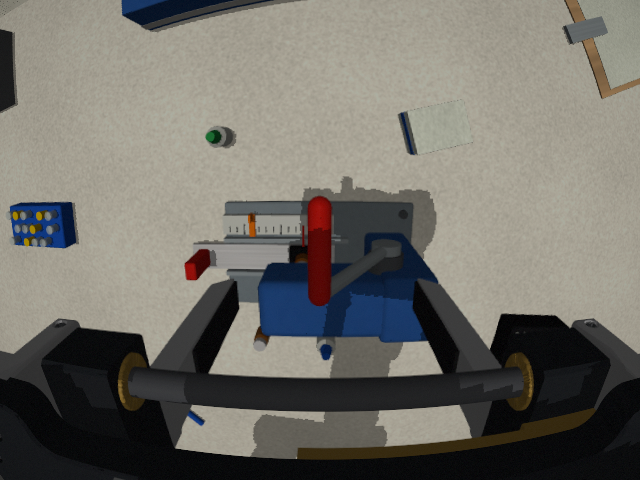

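View pics/side1.png

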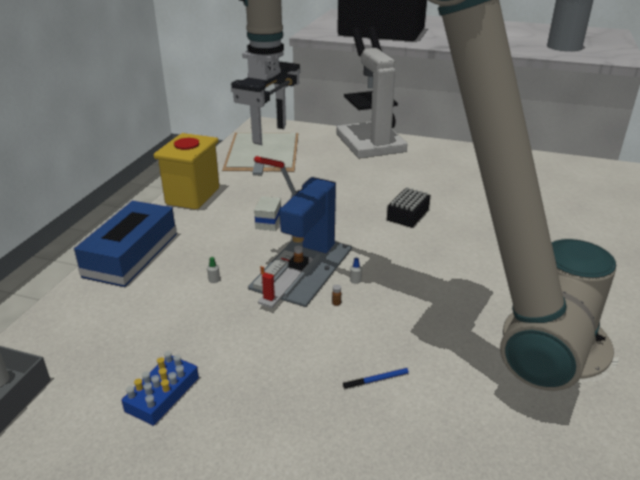

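The wrist view shows the bar from (319,198) to (319,305), the flag at (252,224) and the pointer near (304,235). I'll cast rays for them.

```bash
cat >> h.py <<'E'
from scipy.spatial.transform import Rotation as Ro
TH=np.radians(-97.46); RP=np.array([[np.cos(TH),-np.sin(TH)],[np.sin(TH),np.cos(TH)]]); TP=np.array([572.6,-103.7])
def wplane(u,v,z,pos,quat):
    c=manip.calibration("wrist");m=c['mount']
    a=np.array([u-c['cx'],v-c['cy']]);r=np.hypot(*a);t=r/c['fx'];a=a/r*np.sin(t)
    d=m[:3,:3]@np.array([a[0],-a[1],-np.cos(t)])
    w,x,y,zz=quat;R=Ro.from_quat([x,y,zz,w]).as_matrix()
    o=np.array(pos)+R@m[:3,3];d=R@d
    return (o+d*(z-o[2])/d[2])*1e3
def press(p): return RP.T@(np.array(p[:2])-TP)
E
python3 - <<'E'
from h import *
import cv2
s=manip.sense()
I=cv2.imread("pics/wrist1.png").astype(int);b,g,r=I[...,0],I[...,1],I[...,2]
red=(r>100)&(g<40)&(b<40)
n,l,st,ce=cv2.connectedComponentsWithStats(red.astype(np.uint8))
for i in range(1,n):
    if st[i,4]>15: print('red',st[i],ce[i].round(1))
org=(r>140)&(g>60)&(g<160)&(b<60)
n,l,st,ce=cv2.connectedComponentsWithStats(org.astype(np.uint8))
for i in range(1,n):
    if st[i,4]>10: print('org',st[i],ce[i].round(1))
p,q=[.6548,-.0985,.3378],s['tool_rot']
for nm,u,v,z in [("barfar",319,208,.263),("barnear",319,296,.263),("bar mid",319,252,.263),("flag",252,225,.026),("ptr",303.5,232,.028),("grip",192,269,.086)]:
    w=wplane(u,v,z,p,q);print(nm,w.round(1),press(w).round(1))
c=cv2.imread("pics/wrist1.png")[190:310,170:350]
cv2.imwrite("pics/z3.png",cv2.resize(c,None,fx=4.4,fy=4.4,interpolation=cv2.INTER_CUBIC))
E
```

```text
red [308 198  22  33 632] [318.7 214.2]
red [185 263  12  17 164] [190.4 270.8]
org [ 13 212   5   8  29] [ 14.8 215.3]
org [ 36 212   6   8  37] [ 38.6 215.6]
org [248 216   7  21  89] [250.9 227.5]
org [ 30 226   5   7  30] [ 32.  229.1]
org [ 24 239   5   7  30] [ 26.  241.9]
barfar [690.  -99.1 263. ] [-19.8 115.8]
barnear [627.5 -90.4 263. ] [-20.3  52.7]
bar mid [659.9 -95.  263. ] [-20.   85.5]
flag [636.2   2.7  26. ] [-113.7   49.2]
ptr [617.7 -64.7  28. ] [-44.5  39.6]
grip [604.   76.4  86. ] [-182.6    7.7]
```

View pics/z3.png

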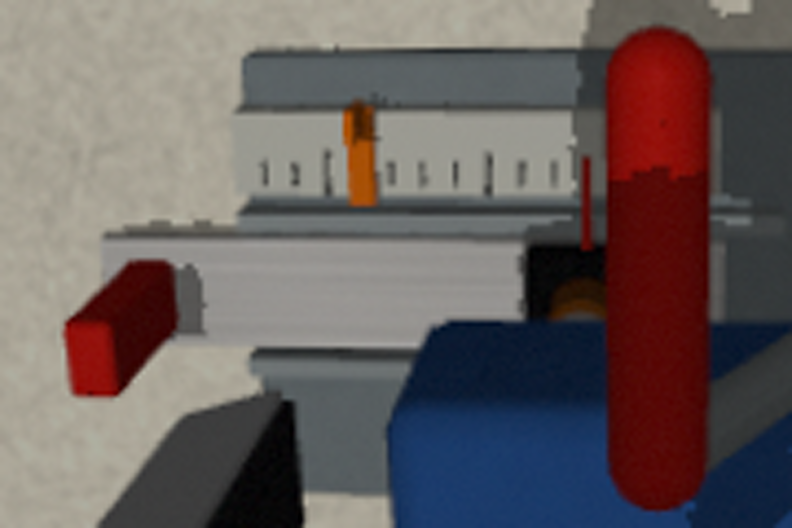

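```bash
python3 -m jog '[{"translation":[5,-7,20],"roll":0,"fingers":94},{"translation":[0,0,30],"roll":0,"fingers":94},{"translation":[0,0,30],"roll":0,"fingers":70},{"translation":[0,0,0],"roll":0,"fingers":40},{"translation":[0,0,0],"roll":0,"fingers":30}]'
python3 w.py 660 -93 256
python3 - <<'E'
from h import *
import cv2
for n in ["side","wrist"]: cv2.imwrite(f"pics/{n}2.png",manip.read_camera(n))
E
```

```text
clock: 3.3
position: [0.661, -0.0929, 0.2609]
tool_rot: [0.0, 0.998, -0.066, 0.001]
contact_force: [0.4, 0.3, 0.2]
gripper_width: 0.0673
3.3 pos [661.  -92.9 260.9] F [0.4 0.3 0.2] w 67.3 ytool deg -97.6 z [ 0.002 -0.001 -1.   ] q [-0.24  0.4   1.22 -0.    1.52  1.46]
shift tool [-1.   0.2  4.9]
```

View pics/wrist2.png

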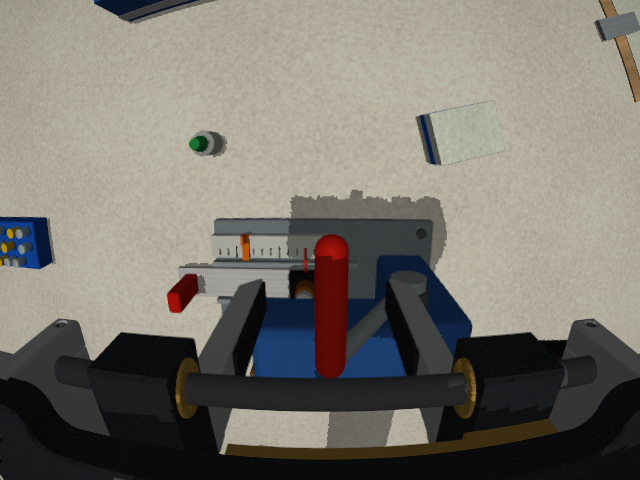

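Bar at (331,305), centred between the jaws. Closing on it.

```bash
python3 -m jog '[{"translation":[0,0,3],"roll":0,"fingers":0},{"translation":[0,0,0],"roll":0,"fingers":0},{"translation":[0,0,0],"roll":0,"fingers":0},{"translation":[0,0,0],"roll":0,"fingers":0},{"translation":[0,0,0],"roll":0,"fingers":0}]' 30
python3 -m jog '[{"translation":[0,0,0],"roll":0,"fingers":0},{"translation":[0,0,0],"roll":0,"fingers":0},{"translation":[0,0,0],"roll":0,"fingers":0}]' 30
python3 w.py
python3 - <<'E'
import numpy as np
a0=np.radians(60)
prev=None
for t in np.linspace(0,.98,9):
    a=a0-t; print(round(t,3), round(-130*(np.cos(a)-np.cos(a0)),1), round(-130*(np.sin(a)-np.sin(a0)),1))
E
```

```text
clock: 4.03
position: [0.6608, -0.0936, 0.2559]
tool_rot: [0.002, 0.998, -0.066, -0.0]
contact_force: [0.0, -4.9, -3.5]
gripper_width: 0.0151
clock: 4.4
position: [0.6608, -0.0934, 0.2558]
tool_rot: [0.001, 0.998, -0.066, -0.0]
contact_force: [-0.3, -5.1, -2.6]
gripper_width: 0.0151
4.4 pos [660.8 -93.4 255.8] F [-0.3 -5.1 -2.6] w 15.1 ytool deg -97.58 z [-0.001 -0.002 -1.   ] q [-0.24  0.4   1.22 -0.    1.52  1.46]
0.0 -0.0 -0.0
0.122 -13.3 8.8
0.245 -25.4 19.1
0.368 -36.1 30.9
0.49 -45.3 43.8
0.612 -52.9 57.8
0.735 -58.7 72.7
0.857 -62.7 88.1
0.98 -64.7 103.9
```

```bash
python3 -m jog '[{"translation":[0,-13.3,8.8],"roll":0,"fingers":0},{"translation":[0,-12,10.3],"roll":0,"fingers":0},{"translation":[0,-10.8,11.8],"roll":0,"fingers":0},{"translation":[0,-9.2,13],"roll":0,"fingers":0}]'
python3 w.py
python3 -m jog '[{"translation":[0,-7.6,14],"roll":0,"fingers":0},{"translation":[0,-5.8,14.9],"roll":0,"fingers":0},{"translation":[0,-4,15.4],"roll":0,"fingers":0},{"translation":[0,-2,15.8],"roll":0,"fingers":0},{"translation":[0,0,0],"roll":0,"fingers":0}]'
python3 w.py
python3 - <<'E'
from h import *
import cv2
for n in ["side","wrist"]: cv2.imwrite(f"pics/{n}3.png",manip.read_camera(n))
cv2.imwrite("pics/z4.png",cv2.resize(cv2.imread("pics/side3.png")[130:310,220:380],None,fx=3.3,fy=3.3,interpolation=cv2.INTER_CUBIC))
E
```

```text
clock: 4.9
position: [0.6674, -0.0498, 0.2146]
tool_rot: [0.003, 0.998, -0.066, 0.002]
contact_force: [-1.9, -8.5, 5.6]
gripper_width: 0.0151
4.9 pos [667.4 -49.8 214.6] F [-1.9 -8.5  5.6] w 15.1 ytool deg -97.57 z [ 0.003 -0.006 -1.   ] q [-0.18  0.42  1.3  -0.01  1.42  1.53]
clock: 5.52
position: [0.6702, -0.0314, 0.156]
tool_rot: [0.003, 0.998, -0.066, 0.002]
contact_force: [-2.4, -9.3, 10.3]
gripper_width: 0.015
5.525 pos [670.2 -31.4 156. ] F [-2.4 -9.3 10.3] w 15.0 ytool deg -97.54 z [ 0.004 -0.007 -1.   ] q [-0.15  0.45  1.39 -0.01  1.3   1.56]
```

View pics/z4.png

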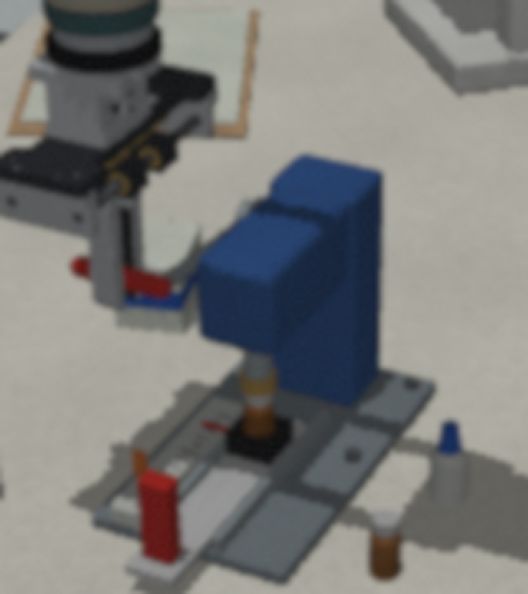

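View pics/wrist3.png

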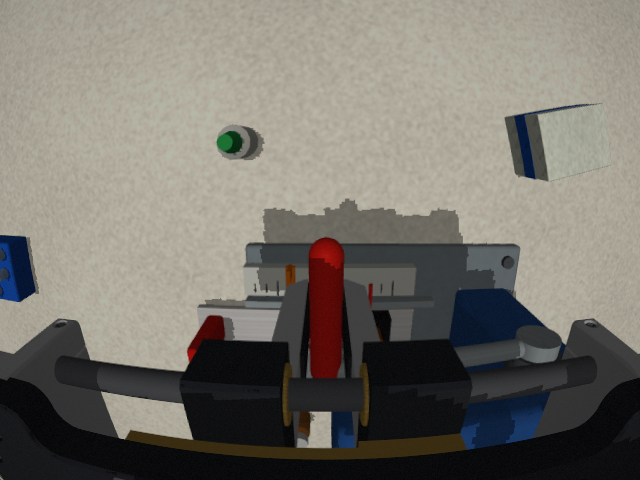

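Side view shows the bar nearly level, with the ram on the vial cap. I'll push a little more to confirm it's at the stop.

```bash
python3 -m jog '[{"translation":[0,0,4],"roll":0,"fingers":0},{"translation":[0,0,0],"roll":0,"fingers":0}]'
python3 w.py
python3 -m jog '[{"translation":[0,0,4],"roll":0,"fingers":0},{"translation":[0,0,0],"roll":0,"fingers":0}]'
python3 w.py
```

```text
clock: 5.88
position: [0.6703, -0.0314, 0.1554]
tool_rot: [0.003, 0.998, -0.066, 0.003]
contact_force: [-7.0, -8.8, 22.6]
gripper_width: 0.0152
5.875 pos [670.3 -31.4 155.4] F [-7.  -8.8 22.6] w 15.2 ytool deg -97.55 z [ 0.006 -0.007 -1.   ] q [-0.15  0.45  1.39 -0.01  1.29  1.56]
clock: 6.12
position: [0.6708, -0.0314, 0.1545]
tool_rot: [0.003, 0.998, -0.066, 0.005]
contact_force: [-9.3, -7.8, 33.8]
gripper_width: 0.015
6.125 pos [670.8 -31.4 154.5] F [-9.3 -7.8 33.8] w 15.0 ytool deg -97.54 z [ 0.009 -0.008 -1.   ] q [-0.15  0.45  1.39 -0.01  1.29  1.56]
```

Force went from 10 to 34 N with about 1.5 mm of motion, so it's on the hard stop. Swinging back up along the arc.

```bash
python3 -m jog '[{"translation":[0,0,-8],"roll":0,"fingers":0},{"translation":[0,2,-15.8],"roll":0,"fingers":0},{"translation":[0,4,-15.4],"roll":0,"fingers":0},{"translation":[0,5.8,-14.9],"roll":0,"fingers":0},{"translation":[0,7.6,-14],"roll":0,"fingers":0}]'
python3 w.py
python3 -m jog '[{"translation":[0,9.2,-13],"roll":0,"fingers":0},{"translation":[0,10.8,-11.8],"roll":0,"fingers":0},{"translation":[0,12,-10.3],"roll":0,"fingers":0},{"translation":[0,13.3,-8.8],"roll":0,"fingers":0},{"translation":[0,0,0],"roll":0,"fingers":0}]'
python3 w.py
```

```text
clock: 6.75
position: [0.6674, -0.0531, 0.2127]
tool_rot: [0.005, 0.998, -0.066, 0.001]
contact_force: [2.7, -15.6, -8.1]
gripper_width: 0.0151
6.75 pos [667.4 -53.1 212.7] F [  2.7 -15.6  -8.1] w 15.1 ytool deg -97.62 z [ 0.001 -0.01  -1.   ] q [-0.18  0.42  1.3  -0.01  1.42  1.53]
clock: 7.38
position: [0.6612, -0.0952, 0.2538]
tool_rot: [0.002, 0.998, -0.067, -0.001]
contact_force: [2.2, -8.6, -10.6]
gripper_width: 0.015
7.375 pos [661.2 -95.2 253.8] F [  2.2  -8.6 -10.6] w 15.0 ytool deg -97.69 z [-0.002 -0.003 -1.   ] q [-0.24  0.41  1.23 -0.    1.51  1.46]
```

```bash
python3 -m jog '[{"translation":[0,0,0],"roll":0,"fingers":70},{"translation":[0,0,0],"roll":0,"fingers":70},{"translation":[0,0,0],"roll":0,"fingers":70},{"translation":[0,0,0],"roll":0,"fingers":70},{"translation":[0,0,0],"roll":0,"fingers":70}]'
python3 w.py
python3 - <<'E'
from h import *
import cv2
for n in ["side","wrist"]: cv2.imwrite(f"pics/{n}4.png",manip.read_camera(n))
cv2.imwrite("pics/z5.png",cv2.resize(cv2.imread("pics/side4.png")[130:310,220:380],None,fx=3.3,fy=3.3,interpolation=cv2.INTER_CUBIC))
E
```

```text
clock: 8.0
position: [0.6611, -0.0915, 0.2568]
tool_rot: [-0.0, 0.998, -0.066, 0.0]
contact_force: [-0.2, 0.6, -0.8]
gripper_width: 0.0617
8.0 pos [661.1 -91.5 256.8] F [-0.2  0.6 -0.8] w 61.7 ytool deg -97.52 z [ 0.001  0.    -1.   ] q [-0.24  0.4   1.22  0.    1.52  1.46]
```

View pics/z5.png

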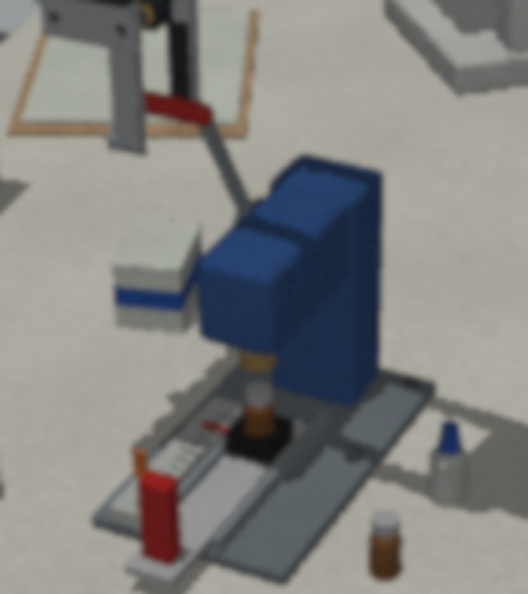

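View pics/wrist4.png

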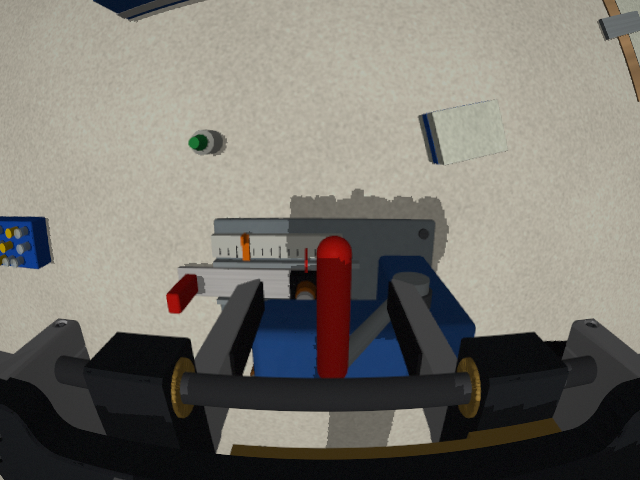

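Lever is back up and free (forces near 0), the slide is home and the vial upright. Moving to the slide grip.

```bash
python3 -m jog '[{"translation":[0,0,-40],"roll":0,"fingers":70},{"translation":[0,0,-40],"roll":0,"fingers":70},{"translation":[0,0,0],"roll":0,"fingers":70}]'
python3 -m jog '[{"translation":[-17,-34,0],"roll":0,"fingers":70},{"translation":[-17,-34,0],"roll":0,"fingers":70},{"translation":[-17,-34,0],"roll":0,"fingers":70},{"translation":[-17,-34,0],"roll":0,"fingers":70},{"translation":[-17,-34,0],"roll":0,"fingers":70}]'
python3 -m jog '[{"translation":[0,0,40],"roll":0,"fingers":70},{"translation":[0,0,40],"roll":0,"fingers":70},{"translation":[0,0,40],"roll":0,"fingers":70},{"translation":[0,0,0],"roll":0,"fingers":70}]'
python3 w.py 599 88 57
python3 - <<'E'
from h import *
import cv2
for n in ["side","wrist"]: cv2.imwrite(f"pics/{n}5.png",manip.read_camera(n))
E
```

```text
clock: 8.48
position: [0.6625, -0.0922, 0.3405]
tool_rot: [0.001, 0.998, -0.066, 0.004]
contact_force: [-0.5, -0.2, -0.3]
gripper_width: 0.0697
clock: 9.1
position: [0.598, 0.0889, 0.3349]
tool_rot: [0.0, 0.998, -0.066, -0.001]
contact_force: [0.2, 0.3, 0.3]
gripper_width: 0.0698
clock: 9.6
position: [0.5959, 0.0877, 0.2122]
tool_rot: [0.0, 0.998, -0.066, -0.005]
contact_force: [0.5, 0.1, 1.3]
gripper_width: 0.0701
9.6 pos [595.9  87.7 212.2] F [0.5 0.1 1.3] w 70.1 ytool deg -97.54 z [-0.01 -0.   -1.  ] q [ 0.03  0.33  1.45 -0.    1.38  1.73]
shift tool [  4.5  -0.9 155.1]
```

View pics/wrist5.png

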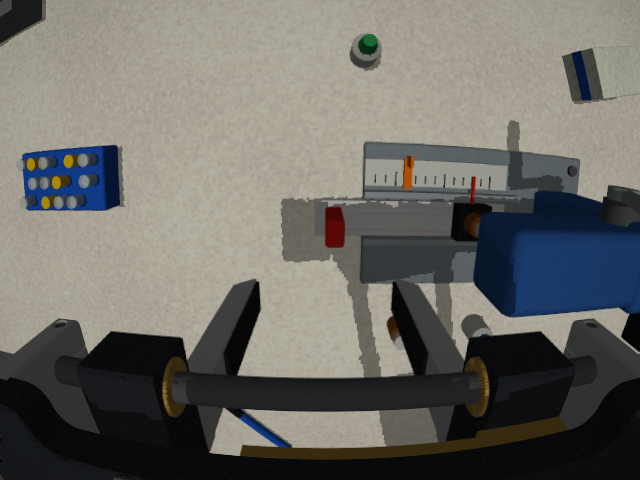

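View pics/side5.png

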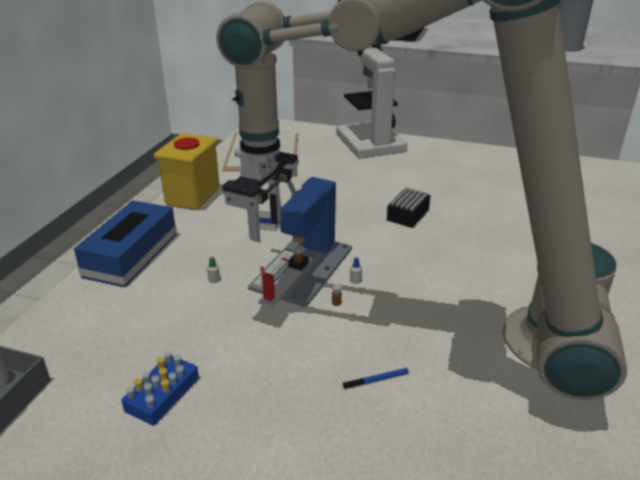

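```bash
python3 - <<'E'
from h import *
import cv2
s=manip.sense()
I=cv2.imread("pics/wrist5.png")
cv2.imwrite("pics/z6.png",cv2.resize(I[130:260,310:510],None,fx=4,fy=4,interpolation=cv2.INTER_CUBIC))
p,q=[.5959,.0877,.2122],s['tool_rot']
for nm,u,v,z in [("flag",408.5,177,.028),("ptr",473.5,183,.028),("grip",336,242,.086),("gripbase",334,213,.030)]:
    w=wplane(u,v,z,p,q);print(nm,w.round(1),press(w).round(1))
E
python3 w.py 599 88 57
```

```text
flag [630.7   2.5  28. ] [-112.9   43.8]
ptr [618.2 -64.5  28. ] [-44.8  40.1]
grip [592.1  79.3  86. ] [-184.    -4.4]
gripbase [605.1  78.   30. ] [-184.4    8.6]
9.7 pos [599.2  87.8 216.6] F [-0.9 -0.3  0.7] w 70.1 ytool deg -97.54 z [-0. -0. -1.] q [ 0.03  0.32  1.44 -0.    1.38  1.73]
shift tool [ -0.2  -0.2 159.6]
```

View pics/z6.png

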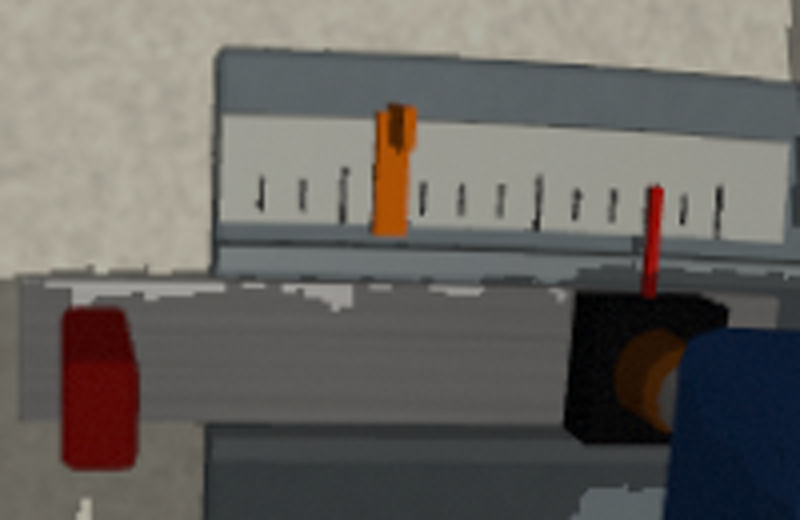

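Post top is near world (597,79), and flag minus pointer is about 68 mm. Descending onto it.

```bash
python3 -m jog '[{"translation":[-2,0,40],"roll":0,"fingers":70},{"translation":[0,0,40],"roll":0,"fingers":70},{"translation":[0,0,35],"roll":0,"fingers":70},{"translation":[0,0,0],"roll":0,"fingers":70}]'
python3 w.py 597 86 57
```

```text
clock: 10.2
position: [0.5965, 0.0879, 0.1008]
tool_rot: [0.0, 0.998, -0.066, -0.001]
contact_force: [0.6, -0.2, -0.2]
gripper_width: 0.0702
10.2 pos [596.5  87.9 100.8] F [ 0.6 -0.2 -0.2] w 70.2 ytool deg -97.55 z [-0.003 -0.    -1.   ] q [ 0.03  0.4   1.62 -0.    1.12  1.73]
shift tool [ 0.8  1.8 43.8]
```

```bash
python3 -m jog '[{"translation":[0,0,22],"roll":0,"fingers":70},{"translation":[0,0,22],"roll":0,"fingers":70},{"translation":[0,0,0],"roll":0,"fingers":60}]'
python3 w.py 597 86 57
python3 - <<'E'
from h import *
import cv2
for n in ["wrist"]: cv2.imwrite(f"pics/{n}6.png",manip.read_camera(n))
E
```

```text
clock: 10.58
position: [0.598, 0.088, 0.0588]
tool_rot: [-0.0, 0.998, -0.066, 0.001]
contact_force: [0.5, -0.1, 0.1]
gripper_width: 0.0637
10.575 pos [598.   88.   58.8] F [ 0.5 -0.1  0.1] w 63.7 ytool deg -97.55 z [ 0.001 -0.    -1.   ] q [ 0.03  0.45  1.67 -0.    1.02  1.73]
shift tool [-0.7  2.1  1.8]
```

View pics/wrist6.png

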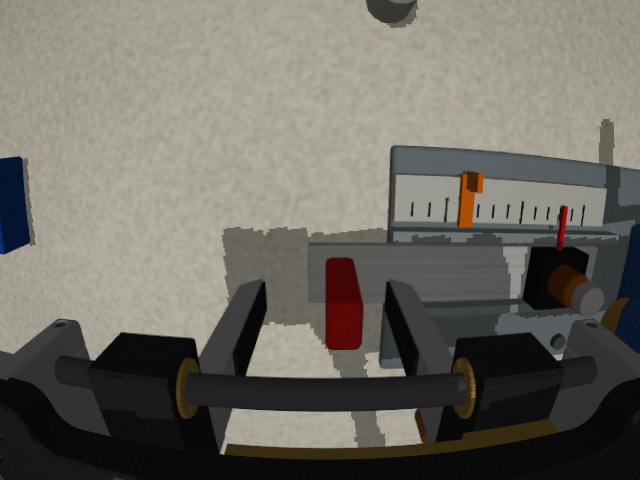

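```bash
python3 -m jog '[{"translation":[0,3,0],"roll":0,"fingers":30},{"translation":[0,0,0],"roll":0,"fingers":26},{"translation":[0,0,0],"roll":0,"fingers":10},{"translation":[0,0,0],"roll":0,"fingers":0},{"translation":[0,0,0],"roll":0,"fingers":0}]' 30
python3 -m jog '[{"translation":[0,0,0],"roll":0,"fingers":0},{"translation":[0,0,0],"roll":0,"fingers":0}]'
python3 w.py
python3 - <<'E'
from h import *
import cv2
for n in ["wrist"]: cv2.imwrite(f"pics/{n}7.png",manip.read_camera(n))
E
```

```text
clock: 11.25
position: [0.5967, 0.0841, 0.0577]
tool_rot: [0.001, 0.998, -0.066, 0.0]
contact_force: [0.0, -2.9, 2.0]
gripper_width: 0.016
clock: 11.5
position: [0.5968, 0.0846, 0.0577]
tool_rot: [0.0, 0.998, -0.066, 0.0]
contact_force: [-1.1, -3.0, 3.6]
gripper_width: 0.0157
11.5 pos [596.8  84.6  57.7] F [-1.1 -3.   3.6] w 15.7 ytool deg -97.55 z [ 0.    -0.001 -1.   ] q [ 0.03  0.44  1.67 -0.    1.02  1.73]
```

View pics/wrist7.png

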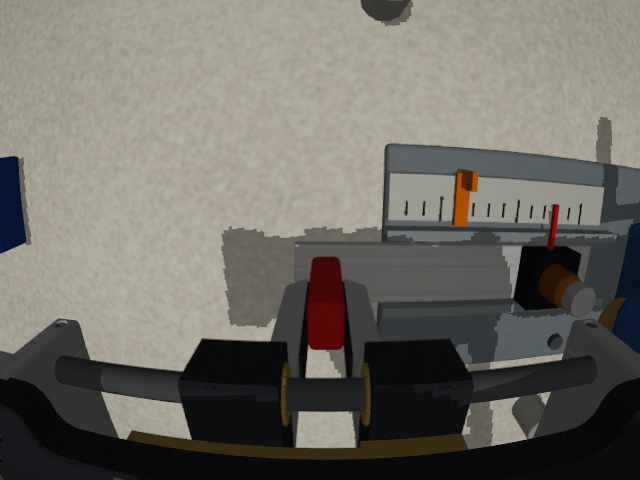

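Post held at (325,300), pointer at (554,225), flag at (462,200). Pulling out gently.

```bash
python3 -m jog '[{"translation":[0,-5,0],"roll":0,"fingers":0},{"translation":[0,-9,0],"roll":0,"fingers":0},{"translation":[0,-9,0],"roll":0,"fingers":0},{"translation":[0,-9,0],"roll":0,"fingers":0},{"translation":[0,-9,0],"roll":0,"fingers":0}]'
python3 -m jog '[{"translation":[0,-9,0],"roll":0,"fingers":0},{"translation":[0,-7,0],"roll":0,"fingers":0},{"translation":[0,-4,0],"roll":0,"fingers":0},{"translation":[0,0,0],"roll":0,"fingers":0},{"translation":[0,0,0],"roll":0,"fingers":0}]'
python3 w.py
cat > m.py <<'E'
from h import *
import cv2,sys
t=sys.argv[1]
for n in ["wrist","scene"]: cv2.imwrite(f"pics/{n}{t}.png",manip.read_camera(n))
I=cv2.imread(f"pics/wrist{t}.png");u=int(sys.argv[2])
cv2.imwrite(f"pics/z{t}.png",cv2.resize(I[140:340,u:u+250],None,fx=3,fy=3,interpolation=cv2.INTER_CUBIC))
E
python3 m.py 8 330
```

```text
clock: 12.18
position: [0.6024, 0.1254, 0.0577]
tool_rot: [0.001, 0.998, -0.065, 0.0]
contact_force: [0.2, -6.5, 5.1]
gripper_width: 0.0158
clock: 12.8
position: [0.6051, 0.1448, 0.0577]
tool_rot: [0.001, 0.998, -0.065, 0.0]
contact_force: [0.5, -7.4, 4.3]
gripper_width: 0.0158
12.8 pos [605.1 144.8  57.7] F [ 0.5 -7.4  4.3] w 15.8 ytool deg -97.5 z [ 0.001 -0.002 -1.   ] q [ 0.12  0.47  1.63 -0.    1.04  1.83]
```

View pics/z8.png

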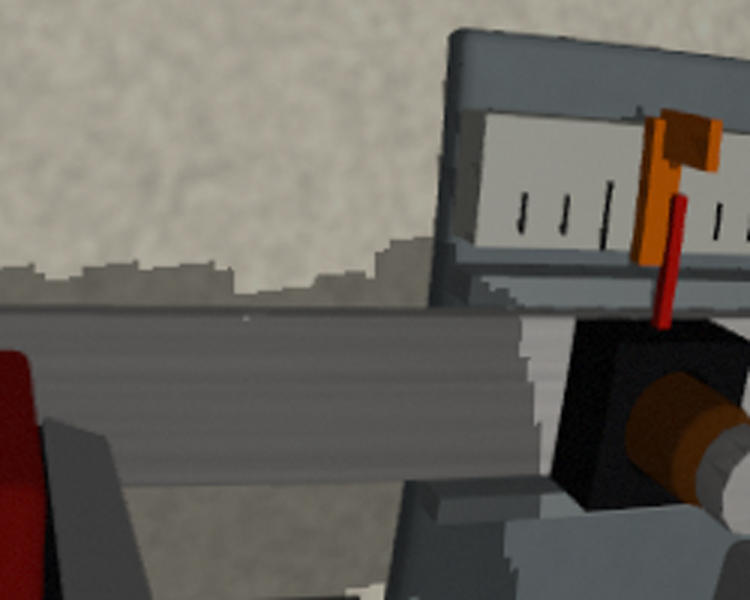

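Pointer at zoom x≈676 and flag foot centre ≈652 at the same row, so about 6 mm remain.

```bash
python3 -m jog '[{"translation":[0,-3,0],"roll":0,"fingers":0},{"translation":[0,-3,0],"roll":0,"fingers":0},{"translation":[0,0,0],"roll":0,"fingers":0},{"translation":[0,0,0],"roll":0,"fingers":0}]'
python3 w.py
python3 m.py 9 330
python3 - <<'E'
import cv2
cv2.imwrite("pics/y9.png",cv2.resize(cv2.imread("pics/scene9.png")[240:340,250:370],None,fx=6,fy=6,interpolation=cv2.INTER_CUBIC))
E
```

```text
clock: 13.4
position: [0.6059, 0.1505, 0.0577]
tool_rot: [0.001, 0.998, -0.065, 0.0]
contact_force: [-0.4, -7.9, 4.6]
gripper_width: 0.0159
13.4 pos [605.9 150.5  57.7] F [-0.4 -7.9  4.6] w 15.9 ytool deg -97.51 z [ 0.001 -0.002 -1.   ] q [ 0.13  0.47  1.62 -0.    1.04  1.84]
```

View pics/z9.png

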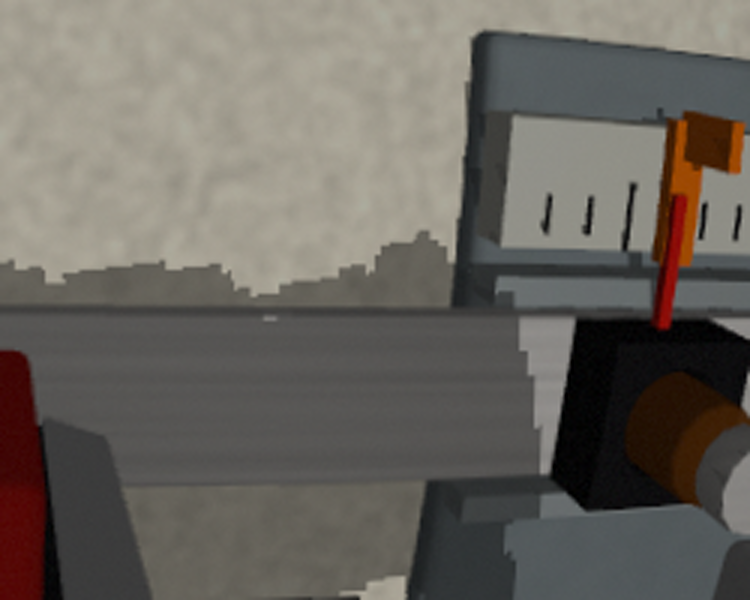

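View pics/y9.png

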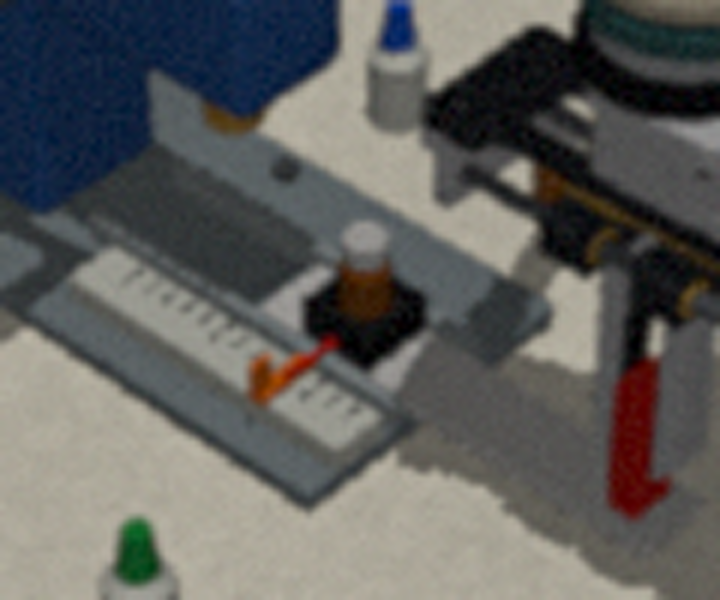

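Pointer (676) sits on the flag foot's centre (659 to 693) at row 230 of the zoom, and the vial stands upright. One last check of the lever and stability before handing in.

```bash
python3 -m jog '[{"translation":[0,0,0],"roll":0,"fingers":0},{"translation":[0,0,0],"roll":0,"fingers":0},{"translation":[0,0,0],"roll":0,"fingers":0}]'
python3 - <<'E'
from h import *
import cv2
cv2.imwrite("pics/s10.png",cv2.resize(manip.read_camera("side")[130:310,220:380],None,fx=3.3,fy=3.3,interpolation=cv2.INTER_CUBIC))
E
python3 w.py
```

```text
clock: 13.88
position: [0.6059, 0.1505, 0.0577]
tool_rot: [0.001, 0.998, -0.065, 0.0]
contact_force: [0.3, -8.7, 4.3]
gripper_width: 0.0159
13.925 pos [605.9 150.5  57.7] F [ 0.1 -8.3  4. ] w 15.8 ytool deg -97.51 z [ 0.001 -0.002 -1.   ] q [ 0.13  0.47  1.62 -0.    1.04  1.84]
```

View pics/s10.png

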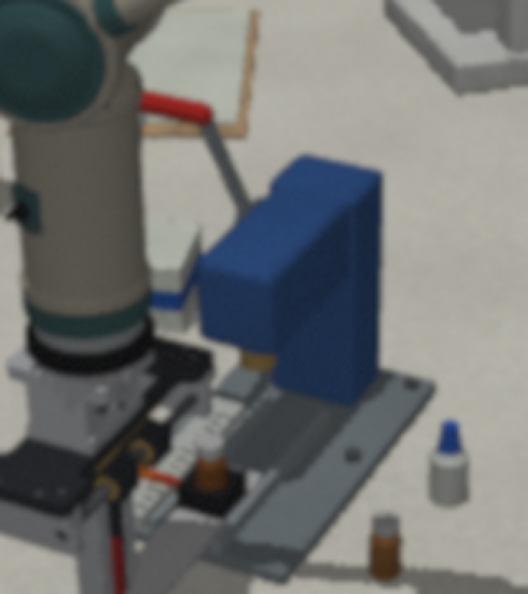

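The lever bar is at its rest place (178,108 in the zoom), the vial is upright, and the arm is steady.

```bash
python3 -c "
from plant import manip
manip.close_job()"
```

```text
the job is handed in; nothing more can be done
```

The vial is sealed, and I handed the job in at about 14 s with the gripper still holding the slide at the orange flag. No verdict was reported.

- **Lever down:** I gripped the red bar and swung it along its arc to the hard stop. The force rose from 10 to 34 N with only about 1.5 mm more motion, and the slide stayed home.
- **Lever up:** I brought the bar back up and opened the fingers. The force dropped to about 0, and the last side picture shows the lever at its rest position.
- **Slide:** I gripped the red post at 30 N and pulled the slide out about 67 mm. In the wrist picture the pointer sits on the middle of the flag's foot, to within about 1 mm. The arm is steady against the spring, with about 8 N of pull.
- **Vial and bystanders:** The vial stands upright in its pocket. The bystanders visible in the last pictures look unmoved, and nothing suggested contact with any of them.

The wrist camera placed the press about 5 mm further back along its own axis than the two fixed cameras did. I set the final position by comparing the pointer and flag within one picture, so that difference doesn't affect it.

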